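Square up the cake boards and close the rack's end stop

TASK

The thick cake boards were dropped into the steel rack any old how: they stick out at the front and lean. Push all four back until they touch the rear plate, and slide the end stop up to them until the whole row stands upright, snug between the stop and the fixed end plate, without ramming it. Leave the other things on the bench where they are.

Things in the scene. Friction and masses are not known exactly. Their poses are not given: they have to be found in the camera images.
- rack: Grey sheet-steel rack for cake boards, fixed on the table, open at the front and top. Origin: on the table under the middle of the standing boards. Its +x points away from the robot to the rear plate (inner face x = +77 mm, top 75 mm above the table), +y to the robot's left to the fixed end plate (inner face y = +90 mm, 93 mm high, front edge x = -61 mm). Turned up to 12 degrees about z.
- rack_corner (a point): Inner rear left corner of the rack where the inner faces of rear plate and fixed end plate meet, on the rack's floor, which is 6 mm above the table and 160 mm deep. Axes as the rack's: x to the rear, y to the left, z up. A board that is fully home reaches from x = -150 to 0 mm of this point.
- stop (a joint): Sliding end stop right of the boards, an upright steel plate on a guide rod, 93 mm high, front edge level with the end plate's. Value in m: 0 = farthest right, grows as it slides left (rack +y). Space between it and the end plate = 0.178 minus the value; four boards are 48 mm thick, so it meets the squared row at about 0.130. Starts at 0.03 to 0.075, slides with about 2.5 N friction, stays where left.
- stop_handle (a point): Middle of the outer bar of the stop's D-shaped handle: round steel bar 10 mm thick, 80 mm long along the rack's x, 64 mm above the table, 48 mm to the right (rack -y) of the stop's inner face, with 40 mm of clear space between bar and plate. Push it from the right or pinch it from above. Even with the stop closed on the row, a board still slides home under a few newtons.
- board_a_mid (a point): Centre of loose cake board a, no. 1 from the fixed end plate: white faces, brown card edges, 150 mm deep (its x), 12 mm thick (its y), 100 mm tall (its z), 0.1 kg, smooth. It starts leaning 5 to 13 degrees left towards the end plate, with its front edge 12 to 62 mm farther forward than when home. Home and upright, its centre is 75 mm in front of the rear plate, 50 mm above the rack's floor. Pushed well above mid-height it tips.
- board_b_mid (a point): Centre of loose cake board b, no. 2 from the fixed end plate: white faces, brown card edges, 150 mm deep (its x), 12 mm thick (its y), 100 mm tall (its z), 0.1 kg, smooth. It starts leaning 5 to 13 degrees left towards the end plate, with its front edge 12 to 62 mm farther forward than when home. Home and upright, its centre is 75 mm in front of the rear plate, 50 mm above the rack's floor. Pushed well above mid-height it tips.
- board_c_mid (a point): Centre of loose cake board c, no. 3 from the fixed end plate: white faces, brown card edges, 150 mm deep (its x), 12 mm thick (its y), 100 mm tall (its z), 0.1 kg, smooth. It starts leaning 5 to 13 degrees left towards the end plate, with its front edge 12 to 62 mm farther forward than when home. Home and upright, its centre is 75 mm in front of the rear plate, 50 mm above the rack's floor. Pushed well above mid-height it tips.
- board_d_mid (a point): Centre of loose cake board d, no. 4 from the fixed end plate: white faces, brown card edges, 150 mm deep (its x), 12 mm thick (its y), 100 mm tall (its z), 0.1 kg, smooth. It starts leaning 5 to 13 degrees left towards the end plate, with its front edge 12 to 62 mm farther forward than when home. Home and upright, its centre is 75 mm in front of the rear plate, 50 mm above the rack's floor. Pushed well above mid-height it tips.
- shaker: Bystander: spice jar with dark lid, 45 mm across, 105 mm tall, origin under its middle.
- cutter_big: Bystander: steel ring cutter, 70 mm across, 34 mm tall, origin under its middle.
- cutter_small: Bystander: steel ring cutter, 52 mm across, 34 mm tall, origin under its middle.
- cream_tub: Bystander: large white lidded tub, 145 mm across, 83 mm tall, origin under its middle.
- fruit_tub: Bystander: small round tub with a foil lid, 72 mm across, 71 mm tall, origin under its middle.
- tape_roll: Bystander: roll of brown tape lying flat, 92 mm across, 48 mm tall, origin under its middle.
Not all that is in view belongs to the job. What is shaped like the part that bears board_b_mid but green is not meant.

How it is judged:
By the outcome, as a careful person would: the job done as asked, in the order asked, and still so for the second after the job is handed in, with the robot touching nothing.
It also fails if it takes over 64 s, if anything falls off the work surface, if the arm or the gripper's body presses on something with over 40 N, if the wrist force passes 120 N, or if a joint passes its speed limit or range.

ROBOT

A 6-joint arm with a two-finger parallel gripper is mounted at the origin on a cart in front of the work surface, level with it; the furniture and walls round the work are solid. World frame = base frame: x ahead of the robot, y to its left, z up, the work surface at z = 0. Lengths are in m, angles in rad, forces in N, time in s.
With the tool pointing down it reaches from about 0.375 to 0.9 m from the base axis. Payload 3.1 kg.
Tool frame: the origin (TCP) lies on the centre line of the jaws, within the pads' length; the fingertips stand 22 mm ahead of it and the grasp point (between the pads) lies 3 mm ahead of it; z points along the fingers, x is the direction in which the jaws open and shut, and the axes are right-handed (so a half turn about z gives the same grasp; the last joint's range is limited). The gripper opens to 87 mm and grips with 3 to 60 N. Pads are 19 mm wide; open, the fingers measure 117 mm over their backs; the gripper's body (75 mm by 190 mm) begins 51 mm behind the grasp point.
Start: joints at [-1.296, 0.527, 1.433, -0, 1.181, -0.178], TCP at [0.273, -0.562, 0.245] pointing down, gripper open.
Joint ranges: [-3.08, 3.08], [-0.75, 2.2], [0.22, 2.44], [-1.43, 4.57], [0, 2.65], [-2.85, 2.85]. Speed limits (rad/s): [2.79, 2.79, 3.14, 3.14, 3.14, 3.14].

INTERFACE

Orientations are given as a unit quaternion [x, y, z, w].
In Python, from rig import robot, camera, order gives the robot as it stands.
- The arm moves only by the shell command python3 -m pendant 'ROWS' [OPENING] [FORCE]. ROWS is JSON, a list of rows, each a list of 2 entries, a list of its own where there are three numbers: the shift along the tool's x, y, z in mm, then the turn about the tool's z in degrees. A call has 1 to 8 rows; each row shifts and turns the commanded pose from where the row before left it, along the tool's axes as they then stand; what a row does not reach is not made up. A row lasts 1/8 s, in which the tool goes at most 62.5 mm and 10.7 degrees, less where a joint would pass 70% of its speed; a pose out of reach is approached as far as the arm can. A call with a gripper value outside its range is refused whole. OPENING is the finger opening in mm, from 0 to 87, set as the call begins (- or left out, the last holds). The fingers move at their own pace and stop on an object; FORCE is the grip in N (left out, the last holds). Time passes only in rows, so rows that do not move let the fingers close. It gives the time, the measured TCP pose, the force and the opening at its end, in the units of the state.
- robot.get_obs(): the state, without advancing time (a new reading comes with each control period).
- camera(name): name is "scene" or "top" or "wrist"; returns a dict with "pixels" (400x640x3 uint8, blue, green, red), "mtx" (3x3 intrinsics, pixels), "R" (3x3) and "t" (3): a world point X has camera coordinates R X + t. Camera axes: x right, y down, z forward; pixel columns grow to the right and rows downward; lengths in m; the calibration is good to about 2 mm. The wrist camera is an equidistant fisheye: a pixel r from the principal point sees the ray r / f radians off the axis. A picture is of the moment at which its call begins. There is no depth.
- order.hand_in(): hands the job in, once; it reports no verdict.
The state is a dict: "time": time; "q": joint angles; "joint_velocities": joint speeds; "joint_torque": joint torques, N m; "position": TCP position; "tool_rot": TCP orientation; "ft_force": force on the tool from outside, world axes, zero at the start; "moment": the same for the moment, N m; "grip_width": finger opening in m.
Only numpy, scipy, OpenCV 4.12 (cv2) and the standard library are available. Lean on these libraries where they do the work, as an engineer would, in place of code of your own. Each camera call takes 0.05 s, during which the arm holds its last target. There are 200 camera calls.

## Working session

There is one attempt and no reset: what is moved stays moved. The work goes in short steps, Python scripts to look and compute and a shell command to move; the robot and the scene stay as the last step left them, time stands still between calls to the robot, and variables do not carry over. Pictures are saved under pics/ and viewed, about 8 in all and at most 12, crops included, and the job is handed in when it is done.

```bash
mkdir -p pics; cat > h.py <<'E'
import numpy as np, cv2
from rig import robot, camera, order
def snap(n,f):
    c=camera(n); cv2.imwrite(f'pics/{f}.png',c['pixels']); np.savez(f'pics/{f}.npz',**{k:c[k] for k in('mtx','R','t')}); return c
def ray(c,u,v):
    d=c['R'].T@np.linalg.inv(c['mtx'])@np.array([u,v,1.]); return -c['R'].T@c['t'],d
def onz(c,u,v,z):
    o,d=ray(c,u,v); return o+d*(z-o[2])/d[2]
def proj(c,X):
    p=c['mtx']@(c['R']@np.array(X)+c['t']); return p[:2]/p[2]
def load(f): return dict(np.load(f'pics/{f}.npz'))
E
python3 - <<'E'
from h import *
for n in('scene','top'):
    c=snap(n,n+'0'); print(n,c['mtx'].tolist(),(-c['R'].T@c['t']).round(3), c['R'].round(2).tolist())
a=robot.get_obs();print(a['position'],a['tool_rot'],a['time'],a['ft_force'])
E
```

```text
scene [[502.5374503766716, 0.0, 318.12116418080495], [0.0, 502.5374503766716, 193.01798679874153], [0.0, 0.0, 1.0]] [-0.295  0.976  0.686] [[-0.74, -0.67, -0.02], [-0.28, 0.33, -0.9], [0.61, -0.66, -0.44]]
top [[499.34685427868595, 0.0, 318.7571838655011], [0.0, 499.34685427868595, 198.00750461003972], [0.0, 0.0, 1.0]] [0.304 0.092 1.518] [[-0.01, -1.0, 0.0], [-0.99, 0.01, -0.15], [0.15, -0.01, -0.99]]
[ 0.27328518 -0.56138518  0.24365463] [ 8.47787806e-01 -5.30334661e-01 -7.31832138e-04 -6.69599140e-04] 0.1 [ 0.7634143  -0.27561373  1.18150909]
```

View pics/scene0.png

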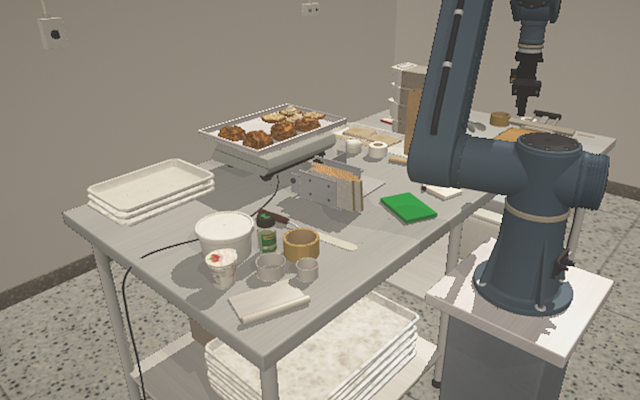

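View pics/top0.png

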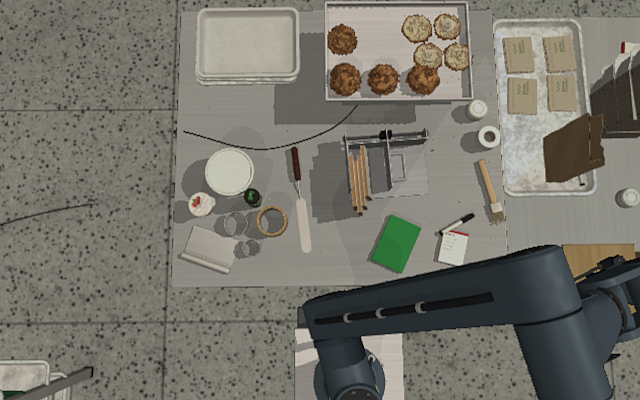

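Scene: the rack is at top px (385,165), with four brown-edged boards at (348–368, 150–215). The stop with its D-handle is at about (392,160). Lookalikes are the green board lying at (397,243), which is the decoy, and the brown card box at (575,150). I choose the four boards in the rack and check them in a close crop.

```bash
python3 - <<'E'
import cv2,numpy as np
t=cv2.imread('pics/top0.png')[120:225,330:440]; s=cv2.imread('pics/scene0.png')[140:220,270:390]
a=cv2.resize(t,None,fx=5,fy=5,interpolation=cv2.INTER_CUBIC)
cv2.imwrite('pics/crop1.png',a)
cv2.imwrite('pics/crop2.png',cv2.resize(s,None,fx=6,fy=6,interpolation=cv2.INTER_CUBIC))
E
```

```text
(no output)
```

View pics/crop1.png

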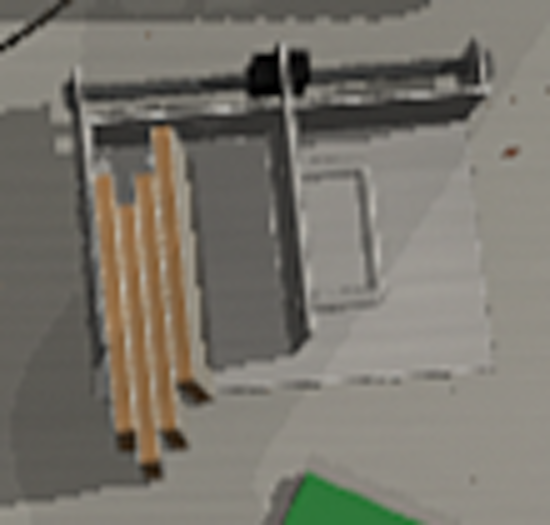

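View pics/crop2.png

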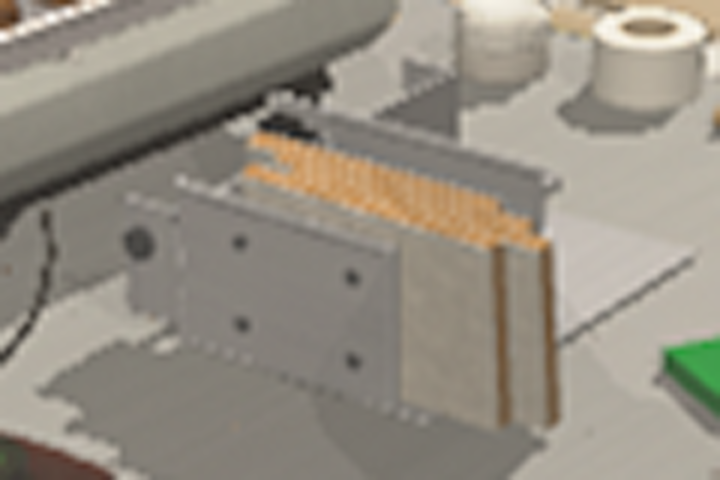

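The four brown-edged boards are confirmed in the crop. Front edges are at crop1 px a(125,440), b(150,468), c(174,437), d(193,390). The handle bar runs (362,170)–(378,295). The stop's top edge runs (283,50)–(305,340), and the end plate's (76,75)–(100,360).

```bash
python3 - <<'E'
from h import *
c=load('top0')
P=lambda u,v,z: onz(c,330+(u-2)/5,120+(v-2)/5,z)
for n,u,v,z in [('bar r',366,168,.069),('bar f',378,295,.069),('stop r',283,50,.093),('stop f',306,345,.093),('end r',76,75,.093),('end f',101,360,.093),
 ('rearL',92,108,.075),('rearR',470,82,.075),('a f',125,434,.105),('b f',149,464,.105),('c f',172,432,.105),('d f',189,384,.105),('a r',103,177,.105),('b r',125,207,.105),('c r',145,176,.105),('d r',161,130,.105),('floor fR',490,372,.006),('floor f L',215,390,.006)]:
    print(n,P(u,v,z).round(4))
E
```

```text
bar r [ 0.6606 -0.1684  0.069 ]
bar f [ 0.5835 -0.1728  0.069 ]
stop r [ 0.7265 -0.1176  0.093 ]
stop f [ 0.5497 -0.1256  0.093 ]
end r [0.7124 0.0049 0.093 ]
end f [ 0.542  -0.0066  0.093 ]
rearL [ 0.6972 -0.0054  0.075 ]
rearR [ 0.7112 -0.2313  0.075 ]
a f [ 0.497  -0.0186  0.105 ]
b f [ 0.4796 -0.032   0.105 ]
c f [ 0.4979 -0.0455  0.105 ]
d f [ 0.5256 -0.0559  0.105 ]
a r [ 0.6477 -0.009   0.105 ]
b r [ 0.6297 -0.0214  0.105 ]
c r [ 0.6481 -0.0334  0.105 ]
d r [ 0.6755 -0.0433  0.105 ]
floor fR [ 0.5469 -0.2514  0.006 ]
floor f L [ 0.5372 -0.0821  0.006 ]
```

Estimates, in a rack frame with yaw about 3.6°: boards a to d lie at v ≈ -54, -67, -81 and -93 mm, with fronts at u ≈ 0.477–0.521. The stop is at about 0.06. I'll close the fingers, align the tool with the rack and go in front of the row.

```bash
python3 -m pendant '[[[0,0,0],7.5],[[0,0,0],7.5],[[0,0,0],7.3],[[-50,-20,0],0],[[-52,-20,0],0],[[-52,-20,0],0],[[-52,-20,0],0],[[-52,-20,0],0]]' 0 10; python3 -m pendant '[[[-52,-20,0],0],[[-52,-20,0],0],[[-52,-20,0],0],[[-52,-20,0],0],[[-52,-20,0],0],[[0,0,0],0]]'
cat >> h.py <<'E'
ex=np.array([np.cos(np.radians(3.6)),np.sin(np.radians(3.6))]);ey=np.array([-ex[1],ex[0]])
def st():
    a=robot.get_obs();p=a['position'];q=a['tool_rot'];f=a['ft_force']
    print('t %.2f u %.4f v %.4f z %.4f'%(a['time'],p[:2]@ex,p[:2]@ey,p[2]),'head %.1f'%np.degrees(np.arctan2(2*q[0]*q[1],q[0]**2-q[1]**2)),'F u %.1f v %.1f z %.1f'%(f[:2]@ex,f[:2]@ey,f[2]),'w',a['grip_width'])
E
python3 -c "from h import *;st()"
```

```text
time: 1.1
position: [0.357, -0.2963, 0.2443]
tool_rot: [0.729, -0.684, -0.0, -0.0]
ft_force: [-0.2, -0.2, 0.5]
grip_width: 0.0153
time: 1.85
position: [0.4401, -0.0289, 0.2443]
tool_rot: [0.732, -0.682, -0.001, -0.0]
ft_force: [-0.3, -0.4, 0.2]
grip_width: 0.0006
t 1.85 u 0.4374 v -0.0564 z 0.2443 head -86.0 F u -0.3 v -0.4 z 0.2 w 0.0005997894379251022
```

```bash
python3 - <<'E'
from h import *
c=snap('wrist','w1');print(c['mtx'].round(1).tolist(),(-c['R'].T@c['t']).round(3),c['R'].round(2).tolist())
E
```

```text
[[309.7, 0.0, 319.6], [0.0, 309.7, 195.7], [0.0, 0.0, 1.0]] [ 0.522 -0.024  0.385] [[0.07, -1.0, -0.0], [-0.95, -0.07, 0.3], [-0.3, -0.02, -0.95]]
```

View pics/w1.png

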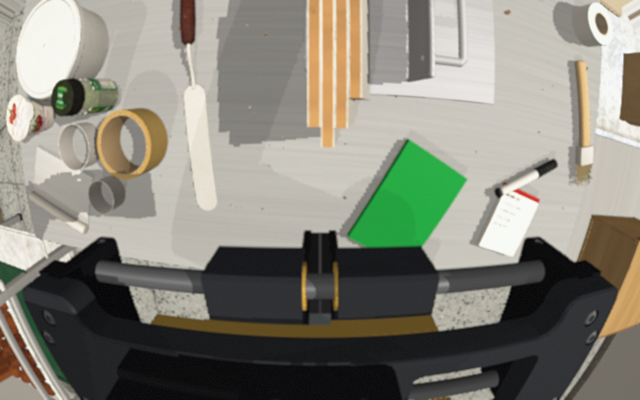

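The wrist view shows board fronts a(314,127), b(328,147), c(342,127) and d(357,98), with the closed fingers at (320,280). I'll cast these through the fisheye model.

```bash
cat >> h.py <<'E'
def wz(c,u,v,z):
    K=c['mtx'];a=np.array([(u-K[0,2])/K[0,0],(v-K[1,2])/K[1,1]]);r=np.hypot(*a)
    d=c['R'].T@np.array([*(a/r*np.sin(r)),np.cos(r)]);o=-c['R'].T@c['t'];p=o+d*(z-o[2])/d[2];return np.array([p[:2]@ex,p[:2]@ey])
E
python3 - <<'E'
from h import *
c=load('w1')
for n,u,v,z in[('a',314,125,.105),('b',328,146,.105),('c',342,127,.105),('d',357,98,.105),('aL',307,125,.105),('dR',364,98,.105),('rear-ish aL',310,3,.105),('bar f',449,64,.069),('stop f top',432,80,.093),('floor fR',494,103,.006),('floorfL',372,94,.006)]: print(n,wz(c,u,v,z).round(4))
E
```

```text
a [ 0.4992 -0.0513]
b [ 0.4801 -0.0641]
c [ 0.4977 -0.0765]
d [ 0.5243 -0.0895]
aL [ 0.4991 -0.045 ]
dR [ 0.5246 -0.0958]
rear-ish aL [ 0.6126 -0.0468]
bar f [ 0.5683 -0.1922]
stop f top [ 0.5466 -0.1641]
floor fR [ 0.5343 -0.2898]
floorfL [ 0.5316 -0.1194]
```

```bash
python3 -m pendant '[[[3,5,0],0.4],[[0,0,50],0],[[0,0,50],0],[[0,0,50],0],[[0,0,30],0],[[0,0,0],0]]'; python3 -c "from h import *;st()"; python3 -m pendant '[[[0,-12,0],0],[[0,-12,0],0],[[0,-12,0],0],[[0,-6,0],0],[[0,-6,0],0],[[0,-6,0],0],[[0,0,0],0]]';python3 -c "from h import *;st()"
```

```text
time: 2.65
position: [0.4336, -0.037, 0.0629]
tool_rot: [0.726, -0.688, -0.002, 0.001]
ft_force: [0.2, 0.4, 0.5]
grip_width: 0.0004
t 2.65 u 0.4304 v -0.0642 z 0.0629 head -87.0 F u 0.2 v 0.4 z 0.5 w 0.0003623263994668619
time: 3.52
position: [0.4897, -0.0326, 0.0645]
tool_rot: [0.727, -0.687, 0.0, -0.0]
ft_force: [0.1, 0.3, -0.0]
grip_width: -0.0
t 3.52 u 0.4867 v -0.0633 z 0.0645 head -86.7 F u 0.1 v 0.3 z -0.0 w -7.238937860807909e-07
```

```bash
python3 -m pendant '[[[0,-7,0],0],[[0,-7,0],0],[[0,-7,0],0],[[0,-7,0],0],[[0,-6,0],0],[[0,0,0],0]]';python3 -c "from h import *;st();snap('wrist','w2');st()"
```

```text
time: 4.28
position: [0.5243, -0.0308, 0.0647]
tool_rot: [0.727, -0.687, 0.001, -0.0]
ft_force: [-0.2, -0.5, -0.0]
grip_width: 0.0006
t 4.28 u 0.5213 v -0.0637 z 0.0647 head -86.8 F u -0.2 v -0.5 z -0.0 w 0.0006451714357714382
t 4.33 u 0.5209 v -0.0636 z 0.0646 head -86.8 F u 0.3 v 0.1 z 1.0 w 0.0005027142184559744
```

View pics/w2.png

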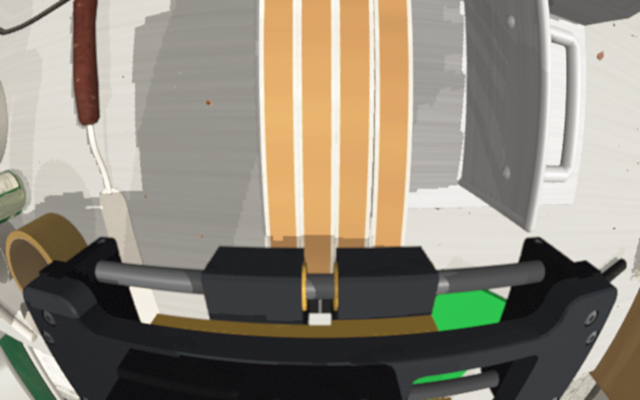

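The view shows board b's front against the fingers at (320,270), with a and c ending level under the gripper block at row ~247. The fingers are pushing properly. I'll continue in small steps until force builds up.

```bash
for i in 1 ; do python3 -m pendant '[[[0,-4,0],0],[[0,-3,0],0],[[0,0,0],0]]'>/dev/null;python3 -c "from h import *;st()"; python3 -m pendant '[[[0,-2,0],0],[[0,-2,0],0],[[0,0,0],0]]'>/dev/null;python3 -c "from h import *;st()";done
```

```text
t 4.70 u 0.5267 v -0.0633 z 0.0645 head -86.7 F u -2.2 v -0.3 z 1.7 w 0.0004898560937449329
t 5.08 u 0.5264 v -0.0627 z 0.0640 head -86.7 F u -9.5 v -2.3 z 4.0 w 0.0001826902472203161
```

Rear contact at u≈0.5265 (9.5 N). Next I back off and push the c/d pair, then a/b again.

```bash
python3 -m pendant '[[[0,15,0],0],[[0,20,0],0],[[26,0,0],0],[[0,-15,0],0],[[0,-10,0],0],[[0,-5,0],0],[[0,-4,0],0],[[0,0,0],0]]'>/dev/null;python3 -c "from h import *;st()"; python3 -m pendant '[[[0,-3,0],0],[[0,-1,0],0],[[0,0,0],0]]'>/dev/null;python3 -c "from h import *;st()"
```

```text
t 6.08 u 0.5267 v -0.0882 z 0.0639 head -86.6 F u -5.4 v -0.7 z 1.2 w 0.0005582747479854929
t 6.45 u 0.5266 v -0.0875 z 0.0635 head -86.6 F u -13.4 v -3.1 z 5.2 w 0.0005825247325077289
```

```bash
python3 -m pendant '[[[0,17,0],0],[[0,15,0],0],[[-38,0,0],0],[[0,-15,0],0],[[0,-10,0],0],[[0,-3,0],0],[[0,-2,0],0],[[0,0,0],0]]'>/dev/null;python3 -c "from h import *;st()"; python3 -m pendant '[[[0,-2,0],0],[[0,-1,0],0],[[0,0,0],0]]'>/dev/null;python3 -c "from h import *;st()"; python3 -m pendant '[[[0,20,0],0],[[0,30,0],0],[[0,30,-40],0],[[0,0,-50],0],[[0,0,-40],0],[[0,0,0],0]]'>/dev/null;python3 -c "from h import *;st();snap('wrist','w3')"
```

```text
t 7.45 u 0.5265 v -0.0505 z 0.0638 head -86.7 F u -9.3 v -0.7 z 3.8 w 0.0001881131139820405
t 7.83 u 0.5263 v -0.0502 z 0.0636 head -86.7 F u -16.6 v -3.2 z 7.8 w 0.00042325652708955294
t 8.57 u 0.4576 v -0.0520 z 0.1975 head -86.8 F u 0.7 v 0.4 z 0.2 w 0.0007726426558532204
```

View pics/w3.png

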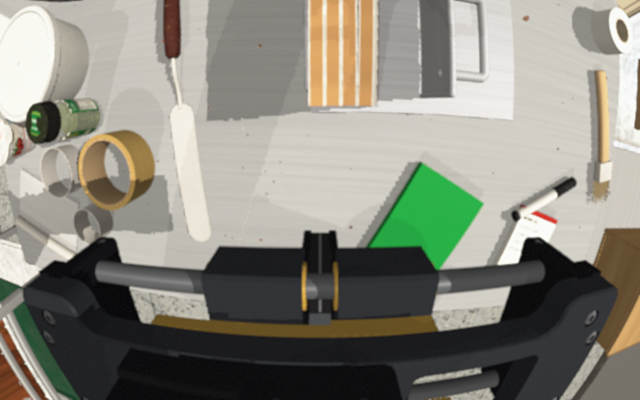

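All four fronts are now level at row ~105, columns 308–378. The handle bar's outer edge is at (487,20–78). Next is the stop: I'll move to the right of the handle while measuring the bar.

```bash
python3 - <<'E'
from h import *
c=load('w3')
for n,u,v,z in[('barR',487,75,.064),('barR',484,20,.064),('barL',479,72,.064),('aL f',308,105,.105),('dR f',377,106,.105),('stop f',452,96,.093)]: print(n,wz(c,u,v,z).round(4))
E
python3 -m pendant '[[[48,0,0],0],[[48,0,0],0],[[48,0,0],0],[[49,0,0],0],[[0,-50,0],0],[[0,-50,0],0],[[0,-52,0],0],[[0,0,0],0]]'>/dev/null;python3 -c "from h import *;st();snap('wrist','w4')"
```

```text
barR [ 0.576  -0.2144]
barR [ 0.6319 -0.2125]
barL [ 0.5778 -0.2052]
aL f [ 0.5388 -0.0447]
dR f [ 0.5385 -0.0965]
stop f [ 0.5503 -0.1632]
t 9.62 u 0.6087 v -0.2449 z 0.1918 head -86.7 F u -0.6 v 0.1 z 0.1 w 0.0004763053948838794
```

View pics/w4.png

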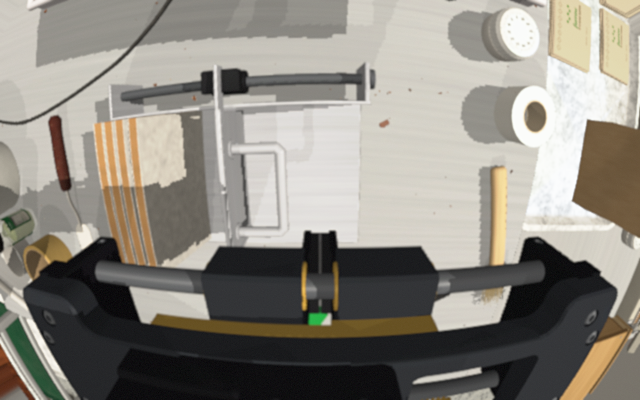

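The wrist view shows the fingers right of the bar, which is at (288,150–235), with free space below. I'll descend and push left gently.

```bash
python3 -m pendant '[[[0,0,40],0],[[0,0,40],0],[[0,0,40],0],[[0,0,0],0]]'>/dev/null;python3 -c "from h import *;st()"; python3 -m pendant '[[[-8,0,0],0],[[-6,0,0],0],[[-6,0,0],0],[[-5,0,0],0],[[0,0,0],0]]'>/dev/null;python3 -c "from h import *;st()";python3 -m pendant '[[[-5,0,0],0],[[-5,0,0],0],[[-5,0,0],0],[[-5,0,0],0],[[-5,0,0],0],[[-5,0,0],0],[[-5,0,0],0],[[-5,0,0],0]]'>/dev/null;python3 -c "from h import *;st()"
```

```text
t 10.18 u 0.6015 v -0.2430 z 0.0702 head -86.8 F u 0.9 v 0.8 z 0.1 w 0.00027959480981333226
t 10.80 u 0.6068 v -0.2199 z 0.0753 head -86.7 F u 0.6 v -1.4 z 0.2 w 0.0009224491919731305
t 11.80 u 0.6065 v -0.1796 z 0.0745 head -86.8 F u -0.7 v -3.7 z 1.8 w 0.00044524313334299545
```

```bash
python3 -m pendant '[[[-3,0,0],0],[[-3,0,0],0],[[-3,0,0],0],[[0,0,0],0]]'>/dev/null;python3 -c "from h import *;st()";python3 -m pendant '[[[-2,0,0],0],[[-2,0,0],0],[[0,0,0],0]]'>/dev/null;python3 -c "from h import *;st();snap('wrist','w5')"; python3 -m pendant '[[[-2,0,0],0],[[0,0,0],0]]'>/dev/null;python3 -c "from h import *;st()"
```

```text
t 12.30 u 0.6064 v -0.1706 z 0.0745 head -86.8 F u 0.4 v -1.4 z 0.8 w 0.000528526892075771
t 12.68 u 0.6064 v -0.1667 z 0.0745 head -86.8 F u 0.5 v -2.4 z 1.8 w 0.000532351644391613
t 12.97 u 0.6064 v -0.1648 z 0.0745 head -86.7 F u -0.6 v -2.2 z 0.9 w 0.00028322440432637137
```

View pics/w5.png

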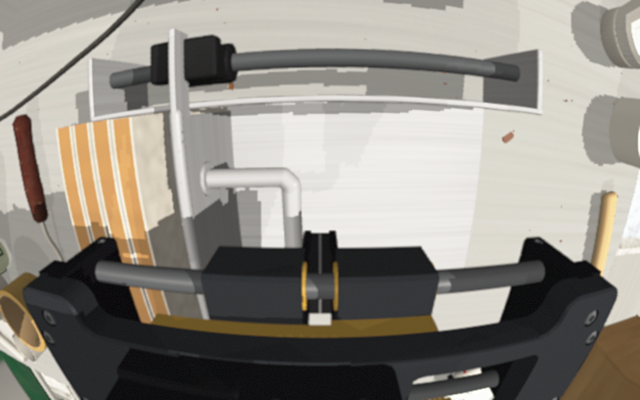

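The stop plate (col ~180) is still short of board d (right face col ~140–165). I'll keep on in small steps.

```bash
for i in 1 2 3; do :; done; python3 -m pendant '[[[-2,0,0],0],[[0,0,0],0]]'>/dev/null;python3 -c "from h import *;st()"; python3 -m pendant '[[[-2,0,0],0],[[0,0,0],0]]'>/dev/null;python3 -c "from h import *;st()"; python3 -m pendant '[[[-1.5,0,0],0],[[0,0,0],0]]'>/dev/null;python3 -c "from h import *;st()"
```

```text
t 13.22 u 0.6064 v -0.1627 z 0.0745 head -86.8 F u -1.0 v -2.8 z 0.4 w 0.00034388751637506507
t 13.47 u 0.6064 v -0.1607 z 0.0745 head -86.8 F u -2.2 v -3.7 z 0.8 w 0.0005484303962620691
t 13.72 u 0.6064 v -0.1593 z 0.0745 head -86.8 F u -2.0 v -4.0 z 1.1 w 0.000790529910205039
```

```bash
python3 -m pendant '[[[-1.5,0,0],0],[[0,0,0],0]]'>/dev/null;python3 -c "from h import *;st()"; python3 -m pendant '[[[-1,0,0],0],[[0,0,0],0]]'>/dev/null;python3 -c "from h import *;st()"; python3 -m pendant '[[[-1,0,0],0],[[0,0,0],0]]'>/dev/null;python3 -c "from h import *;st()
c=snap('scene','s1');cv2.imwrite('pics/s1c.png',cv2.resize(c['pixels'][140:225,270:390],None,fx=6,fy=6,interpolation=2))"
```

```text
t 13.97 u 0.6064 v -0.1578 z 0.0745 head -86.8 F u -3.0 v -4.1 z 1.4 w 0.00018369190783670928
t 14.22 u 0.6064 v -0.1575 z 0.0745 head -86.7 F u -3.1 v -5.7 z 0.7 w 0.0004520840655969304
t 14.47 u 0.6064 v -0.1573 z 0.0745 head -86.7 F u -3.7 v -6.3 z 0.3 w 0.0006730795569228395
```

View pics/s1c.png

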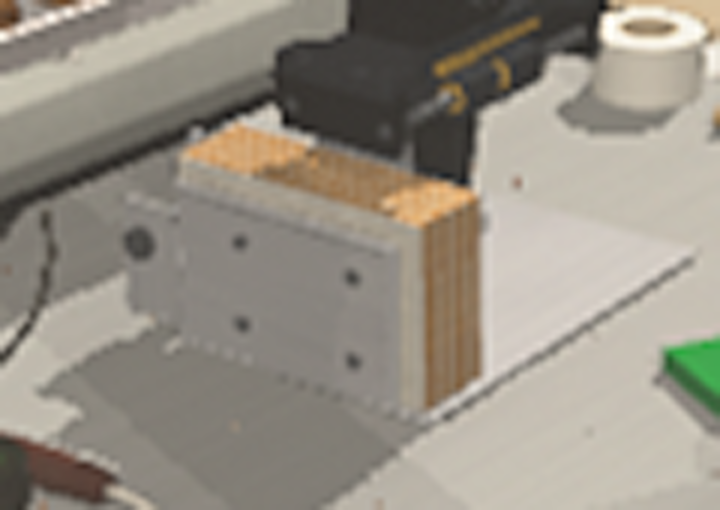

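The row is upright and tight, with fronts level at crop (425–480, 200–400). Force has risen to 6 N and the stop has stalled. One last small nudge, then I retreat and check by camera.

```bash
python3 -m pendant '[[[-1,0,0],0],[[0,0,0],0]]'>/dev/null;python3 -c "from h import *;st()"; python3 -m pendant '[[[6,0,0],0],[[20,0,0],0],[[0,0,-40],0],[[0,0,-50],0],[[0,0,-35],0],[[0,50,0],0],[[0,55,0],0],[[0,55,0],0]]'>/dev/null; python3 -m pendant '[[[-50,0,0],0],[[-50,0,0],0],[[-10,0,0],0],[[0,0,0],0]]'>/dev/null;python3 -c "from h import *;st();snap('wrist','w6')
i=cv2.imread('pics/w6.png');cv2.imwrite('pics/w6c.png',cv2.resize(i[0:200,220:480],None,fx=3,fy=3,interpolation=2))"
```

```text
t 14.78 u 0.6064 v -0.1570 z 0.0745 head -86.7 F u -3.9 v -9.1 z 0.3 w 0.000669194063308404
t 16.27 u 0.4479 v -0.0701 z 0.1998 head -86.7 F u 0.1 v 0.2 z -0.9 w 0.0004629110503485113
```

View pics/w6c.png

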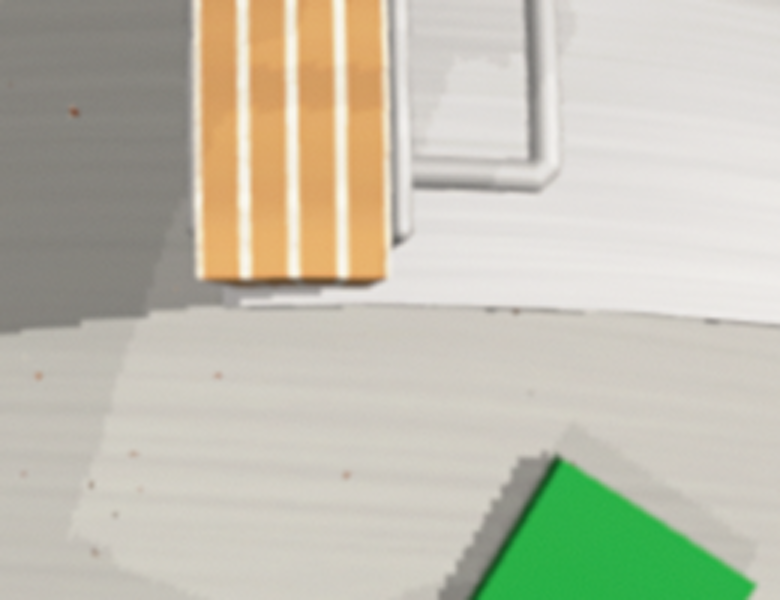

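The row is snug and all fronts are level at row ~280. I'll make a gentle confirming touch on both pairs from the front to be sure each board is at the rear plate.

```bash
python3 -m pendant '[[[-14,0,0],0],[[0,0,50],0],[[0,0,50],0],[[0,0,36],0],[[0,-30,0],0],[[0,-30,0],0],[[0,-15,0],0],[[0,0,0],0]]'>/dev/null;python3 -c "from h import *;st()"; python3 -m pendant '[[[0,-2,0],0],[[0,-2,0],0],[[0,0,0],0]]'>/dev/null;python3 -c "from h import *;st()"
```

```text
t 17.32 u 0.5237 v -0.0569 z 0.0633 head -86.8 F u -0.3 v 0.7 z -0.4 w 0.0006599682302949362
t 17.70 u 0.5260 v -0.0565 z 0.0636 head -86.8 F u 0.4 v -0.1 z -0.4 w 0.0006432564458328881
```

```bash
python3 -m pendant '[[[0,-1.5,0],0],[[0,-1,0],0],[[0,0,0],0]]'>/dev/null;python3 -c "from h import *;st()"; python3 -m pendant '[[[0,10,0],0],[[25,0,0],0],[[0,-9,0],0],[[0,0,0],0]]'>/dev/null;python3 -c "from h import *;st()"; python3 -m pendant '[[[0,-1,0],0],[[0,-1,0],0],[[0,0,0],0]]'>/dev/null;python3 -c "from h import *;st()"
```

```text
t 18.07 u 0.5266 v -0.0561 z 0.0633 head -86.7 F u -5.3 v -2.5 z 2.3 w 0.0007070012322006936
t 18.57 u 0.5268 v -0.0813 z 0.0633 head -86.8 F u -3.1 v -1.0 z 0.4 w 0.0002579949422448789
t 18.95 u 0.5267 v -0.0805 z 0.0630 head -86.7 F u -7.9 v -2.9 z 2.6 w 0.0005078418206015751
```

Both pairs stop at the same home depth (u 0.5266, 5–8 N). I'll retreat and take the last look.

```bash
python3 -m pendant '[[[0,20,0],0],[[0,30,0],0],[[0,30,-40],0],[[0,0,-50],0],[[0,0,-40],0],[[0,0,0],0],[[0,0,0],0]]'>/dev/null; python3 - <<'E'
from h import *
st();w=snap('wrist','w7')['pixels'];s=snap('scene','s2')['pixels']
a=cv2.resize(w[0:180,240:480],(400,300),interpolation=2);b=cv2.resize(s[145:220,280:380],(400,300),interpolation=2)
x=cv2.imread('pics/scene0.png');print(np.abs(x[200:330,80:360].astype(int)-s[200:330,80:360]).mean(2).__gt__(25).sum())
cv2.imwrite('pics/f.png',np.vstack([np.hstack([a,b]),cv2.resize(s[130:330,80:460],(800,300))[:, :800]]))
E
```

```text
t 19.82 u 0.4498 v -0.0805 z 0.1934 head -86.7 F u -1.0 v 0.2 z -0.8 w 0.0005223896927337008
3238
```

View pics/f.png

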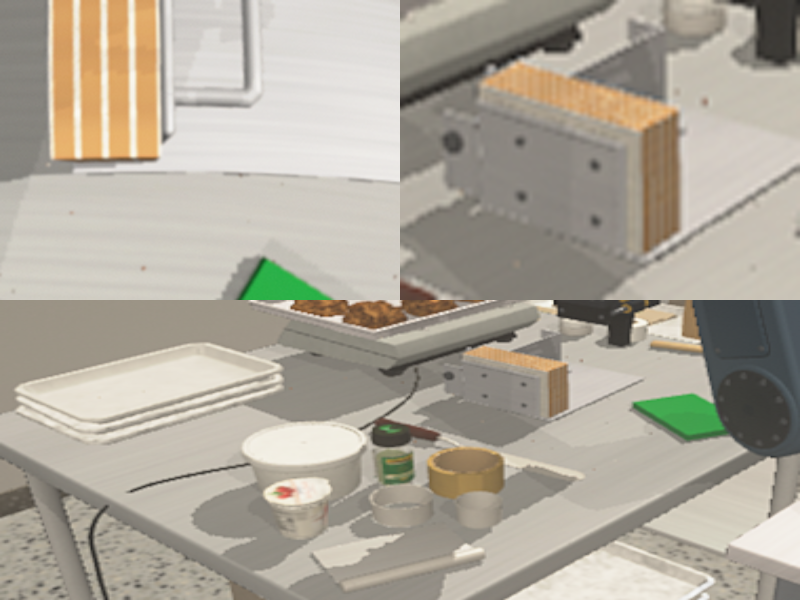

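The last picture shows the row upright, level and snug against the stop, and the bystanders still in place. I'll hand in.

```bash
python3 -c "from h import *;print(order.hand_in())"
```

```text
the job is handed in; nothing more can be done
None
```

The job is handed in at about 20 s of robot time. All four boards are against the rear plate, and the row stands upright, snug between the stop and the end plate. I pushed the boards home with closed fingers, then slid the stop up by its handle until it stalled at about 9 N, including its own 2.5 N or so of friction.

**Rear contact:** every push from the front ended at the same depth (about 0.5266 m along the rack's x). A last gentle touch on both pairs, after the stop was closed, gave the same depth at 5–8 N. I measured no force above about 17 N.

**Last pictures:** the fronts are level, the boards are upright and the stop sits against the row. The fingers were clear of everything at hand-in, and the bystanders look unmoved by eye.

**Checks that disagreed or were loose:**
- My first estimates of the rear plate's position differed by about 12 mm, so I relied on contact force instead.
- A pixel comparison of the bench before and after found 3238 changed pixels. I did not trace them; its window also takes in part of the rack, which did change.
- I did not measure the stop's final value directly.

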